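# Put the lunch-box cutlery back in its own slots and shut the lid

## Task

Put the teaspoon and the butter spreader back into the open lunch box, each lying flat in the slot that bears its own picture, head over the pictured head. Then close the lid fully and without slamming it. Leave the fork in its slot, and leave everything else on the shelf where it stands.

Things in the scene. Friction and masses are not known exactly. Their poses are not given: they have to be found in the camera images.
- lunchbox: Pink plastic lunch box, fixed to the shelf, 200 mm (x) x 206 mm (y) x 50 mm high, walls 4 mm, floor 4 to 5 mm thick. Origin: centre of the underside; x points to the hinge side. Three white slot inserts lie side by side in it, 62 mm apart along y, in any order.
- lid (a joint): Angle of the lunch box's lid: 0 closed, about 1.57 standing upright, 1.9 fully back. A stiff hinge keeps the lid where it is left. The lid is a pink plate 200 mm (hinge to front edge) x 206 mm x 6 mm, with a lip 60 mm wide that stands 15 mm out at the middle of the front edge.
- lid_hinge (a point): Middle of the lid's hinge axis, on the far (+x of the box) rim at 50 mm above the shelf. The axis is the box's y axis. The frame turns with the lid: its -x points along the lid to the front edge, its z out of the lid's outer face; the outer face is 6 mm from the axis.
- lid_edge (a point): Middle of the lid's front edge (away from the hinge, 200 mm from it), on the outer face, which is the top when closed.
- slot_spoon_floor (a point): White slot insert for the teaspoon, fixed in the lunch box. Middle of the pocket floor, 27 mm above the shelf, where the thing's own origin belongs; x points to the head end, z up. The pocket is 158 mm long inside (x = -79 to +79 mm), its head part 48 mm wide inside, its handle channel 20 mm. A flat grey full-size picture of the teaspoon on the floor is its label.
- slot_spreader_floor (a point): White slot insert for the butter spreader, fixed in the lunch box. Middle of the pocket floor, 27 mm above the shelf, where the thing's own origin belongs; x points to the head end, z up. The pocket is 158 mm long inside (x = -79 to +79 mm), its head part 36 mm wide inside, its handle channel 20 mm. A flat grey full-size picture of the spreader on the floor is its label.
- slot_fork_floor (a point): White slot insert for the fork, fixed in the lunch box; the fork already lies in it. Middle of the pocket floor, 27 mm above the shelf, where the thing's own origin belongs; x points to the head end, z up. The pocket is 158 mm long inside (x = -79 to +79 mm), its head part 34 mm wide inside, its handle channel 20 mm. A flat grey full-size picture of the fork on the floor is its label.
- slot_spoon_tip (a point): Pocket floor of the spoon's slot, where the spoon's head tip belongs (75 mm ahead of the middle). Ribs 8 mm high and 5 mm thick bound the pocket: along the handle channel from x = -79 to -32 mm of the middle, round the head from +24 to +79 mm, and across both ends; between -32 and +24 mm there are none, as room for the fingers.
- slot_spreader_tip (a point): Pocket floor of the spreader's slot, where the spreader's head tip belongs (75 mm ahead of the middle). Ribs 8 mm high and 5 mm thick bound the pocket: along the handle channel from x = -79 to -32 mm of the middle, round the head from +24 to +79 mm, and across both ends; between -32 and +24 mm there are none, as room for the fingers.
- slot_fork_tip (a point): Pocket floor of the fork's slot, where the fork's head tip belongs (75 mm ahead of the middle). Ribs 8 mm high and 5 mm thick bound the pocket: along the handle channel from x = -79 to -32 mm of the middle, round the head from +24 to +79 mm, and across both ends; between -32 and +24 mm there are none, as room for the fingers.
- spoon: Steel teaspoon with a round bowl, 150 mm long, 60 g, loose. Origin at the middle of its length, on the underside; x runs along it to the head. Handle: a bar 12 mm wide and 14 mm tall from x = -75 to +10 mm, lying flat; the bowl, 40 mm across and 12 mm high, is centred at x = 55 mm.
- spreader: Steel butter spreader with a flat plain blade, 150 mm long, 60 g, loose. Origin at the middle of its length, on the underside; x runs along it to the head. Handle: a bar 12 mm wide and 14 mm tall from x = -75 to +10 mm, lying flat; the blade, 28 mm wide and 5 mm thick with a round end, reaches from x = 20 to 75 mm.
- fork: Steel three-tined fork, 150 mm long, 60 g, lying in its own slot. Origin at the middle of its length, on the underside; x runs along it to the head. Handle: a bar 12 mm wide and 14 mm tall from x = -75 to +10 mm, lying flat; the head is 26 mm wide and 5 mm thick.
- spoon_tip (a point): Tip of the spoon's head, level with its underside.
- spreader_tip (a point): Tip of the spreader's head, level with its underside.
- fork_tip (a point): Tip of the fork's head, level with its underside.
- bottle: Bystander: green glass bottle with a cork stopper, 68 mm across, about 220 mm tall. Origin: centre of the underside.
- saucer: Bystander: white ceramic saucer, 144 mm across, 18 mm high. Origin: centre of the underside.
- mug: Bystander: white ceramic mug, 80 mm across, 92 mm tall, handle on its +y side. Origin: centre of the underside.
- jar: Bystander: glass jar with a steel lid, 76 mm across, about 110 mm tall. Origin: centre of the underside.
- shaker: Bystander: turned wooden salt shaker, 42 mm across, 84 mm tall. Origin: centre of the underside.
- bowl: Bystander: small blue-white ceramic bowl, 110 mm across, 50 mm tall. Origin: centre of the underside.
Mind the look-alikes: they are no part of the job. Leave any orange look-alike of the spoon alone. What is shaped like the fork but purple is not meant.

How it is judged:
On the way:
1. teaspoon and spreader each lie in their own slot, let go, with the lid still open (horizontal distance between spoon and slot_spoon_floor below 0.008 m and horizontal distance between spoon_tip and slot_spoon_tip below 0.01 m and z of each of spoon, spoon_tip in the frame of slot_spoon_floor below 0.004 m and angle between each of spoon, spreader's own z axis and vertical below 0.12 rad and horizontal distance between spreader and slot_spreader_floor below 0.008 m and horizontal distance between spreader_tip and slot_spreader_tip below 0.01 m and z of each of spreader, spreader_tip in the frame of slot_spreader_floor below 0.004 m and contact force between each of spoon, spreader and the fingers below 0.1 N and value of joint lid above 0.8 rad), for 0.2 s.
At the end, for the whole second after the job is handed in: Teaspoon, spreader and fork each lie flat at rest in their own slot (middle within 8 mm and head tip within 10 mm of their marks, underside within 4 mm of the pocket floor, tilt under 0.12 rad), and the lid is closed to under 0.05 rad (horizontal distance between spoon and slot_spoon_floor below 0.008 m and horizontal distance between spoon_tip and slot_spoon_tip below 0.01 m and z of each of spoon, spoon_tip in the frame of slot_spoon_floor below 0.004 m and angle between each of spoon, spreader, fork's own z axis and vertical below 0.12 rad and horizontal distance between spreader and slot_spreader_floor below 0.008 m and horizontal distance between spreader_tip and slot_spreader_tip below 0.01 m and z of each of spreader, spreader_tip in the frame of slot_spreader_floor below 0.004 m and horizontal distance between fork and slot_fork_floor below 0.008 m and horizontal distance between fork_tip and slot_fork_tip below 0.01 m and z of each of fork, fork_tip in the frame of slot_fork_floor below 0.004 m and linear speed of each of spoon, spreader, fork below 0.02 m/s and value of joint lid below 0.05 rad); the robot touches nothing.
It fails at once if the lid is slammed (closes faster than 3 rad/s) (velocity of joint lid below -3 rad/s).
It fails at once if something else on the shelf is moved by more than 30 mm or tipped over (distance of any of bottle, saucer, mug, jar, shaker, bowl from where it was at the start of the episode above 0.03 m or angle between any of bottle, saucer, mug, jar, shaker, bowl's own z axis and vertical above 0.5 rad).
It also fails if it takes over 67 s, if anything falls off the work surface, if the arm or the gripper's body presses on something with over 40 N, if the wrist force passes 120 N, or if a joint passes its speed limit or range.

## Robot

A 6-joint arm with a two-finger parallel gripper is mounted at the origin on the work surface. World frame = base frame: x ahead of the robot, y to its left, z up, the work surface at z = 0. Lengths are in m, angles in rad, forces in N, time in s.
With the tool pointing down it reaches from about 0.325 to 0.9 m from the base axis. Payload 3.5 kg.
Tool frame: the origin (TCP) lies midway between the tips of the shut fingers; the grasp point (between the pads) lies 19 mm behind it; z points along the fingers, y is the line along which they close (so a half turn about z gives the same grasp; the last joint's range is limited). The gripper opens to 85 mm and grips with 20 to 120 N. Pads are 22 mm wide; open, the fingers measure 114 mm over their backs; the gripper's body (76 mm by 85 mm) begins 54 mm behind the grasp point. The pads swing forward as they close: fully open they stand 13 mm farther back than shut.
Start: joints at [-1.267, 0.276, -0.026, 1.268, 0, 1.467], TCP at [0.247, -0.574, 0.231] pointing down, gripper open.
Joint ranges: [-3.12, 3.12], [-0.85, 1.88], [-1.08, 1.24], [-1.95, 2.15], [-1.57, 1.53], [-3.14, 3.14]. Speed limits (rad/s): [2.57, 2.57, 3.14, 3.14, 3.14, 3.14].

## Interface

Orientations are given as a unit quaternion [x, y, z, w].
In Python, from cell import arm gives the robot as it stands.
- The arm moves only by the tool jog_arm, never from a script. Its argument "plan" is a list of rows, each a list of 6 numbers: the shift along the world's x, y, z scaled (see below), then the turn, a rotation vector about the world's x, y, z scaled (see below). A call has 1 to 10 rows; each row is the pose to reach, as a shift and turn from the pose commanded when the call began; what a row does not reach only later rows make up. The controller multiplies each number of a shift by 15 cm and each number of a turn by 0.5 rad. A row lasts 1/8 s, in which the tool goes at most 62.5 mm and 10.7 degrees, less where a joint would pass 70% of its speed; a pose out of reach is approached as far as the arm can. A call with a number of a shift or a turn outside -1 to 1 is refused whole. A call with a gripper value outside its range is refused whole. "hand" is the opening, from 0 (shut) to 1 (fully open), set as the call begins (left out, the last holds). The fingers move at their own pace and stop on an object; "force" is the grip in N (left out, the last holds). Time passes only in rows, so rows that repeat a pose let the fingers close. It gives the time, the measured TCP pose, the force, the opening and the grip force at its end, in the units of the state.
- arm.observe(): the state, without advancing time (a new reading comes with each control period).
- arm.grab_frame(name): name is "scene" or "top" or "wrist"; returns a dict with "pixels" (384x512x3 uint8, red, green, blue), "mtx" (3x3 intrinsics, pixels), "k1" (the pictures are not rectified: a ray, as slopes to the right and down, at radius r is drawn at 1 + k1 r^2 times it, then the intrinsics apply), "R" (3x3) and "t" (3): a world point X has camera coordinates R X + t. Camera axes: x right, y down, z forward; pixel columns grow to the right and rows downward; lengths in m; the calibration is good to about 2 mm. A picture is of the moment at which its call begins. There is no depth.
- arm.job_done(): hands the job in; it is judged then, once.
The state is a dict: "t": time; "joint_pos": joint angles; "dq": joint speeds; "joint_efforts": joint torques, N m; "eef_pos": TCP position; "tool_rot": TCP orientation; "wrist_force": force on the tool from outside, world axes, zero at the start; "ft_torque": the same for the moment, N m; "width": opening from 0.0 (shut) to 1.0 (fully open); "finger_force": force on a finger pad.
Only numpy, scipy, OpenCV 4.12 (cv2) and the standard library are available. Lean on these libraries where they do the work, as an engineer would, in place of code of your own. Each camera call takes 0.05 s, during which the arm holds its last target. There are 200 camera calls.

## Working session

There is one attempt and no reset: what is moved stays moved. The work goes in short steps, Python scripts to look and compute and a tool call to move; the robot and the scene stay as the last step left them, time stands still between calls to the robot, and variables do not carry over. Pictures are saved under pics/ and viewed, at most 10 in all, crops included, and the job is handed in when it is done.

Besides the shell and the picture viewer there is one more tool, called after ">>>" as name([rows], argument=value, ...), one row to a line, values as JSON. jog_arm: Moves the arm, as the interface text tells. Shifts and turns lie within -1 to 1; 1 stands for 15 cm of shift or 0.5 rad of turn. Its arguments: {"type":"object","properties":{"plan":{"type":"array"},"hand":{"type":"number"},"force":{"type":"number"}},"required":["plan"]}

```bash
mkdir -p pics
cat > h.py <<'E'
import numpy as np, cv2
from cell import arm
def grab(n):
    f=arm.grab_frame(n); np.savez(f'{n}.npz',**{k:np.asarray(f[k]) for k in('pixels','mtx','k1','R','t')}); return f
def load(n): return dict(np.load(f'{n}.npz'))
def ray(f,uv,z):
    K=np.asarray(f['mtx']);k=float(f['k1']);uv=np.atleast_2d(np.asarray(uv,float))
    d=np.array([0,0,0,0,0.]);d[0]=k
    n=cv2.undistortPoints(uv.reshape(-1,1,2),K,d).reshape(-1,2)
    R=np.asarray(f['R']);t=np.asarray(f['t'])
    D=np.c_[n,np.ones(len(n))]@R; C=-R.T@t
    return C+D*((z-C[2])/D[:,2])[:,None]
def proj(f,X):
    d=np.array([float(f['k1']),0,0,0,0])
    return cv2.projectPoints(np.atleast_2d(np.asarray(X,float)),cv2.Rodrigues(np.asarray(f['R']))[0],np.asarray(f['t'],float),np.asarray(f['mtx'],float),d)[0].reshape(-1,2)
def save(f,n,crop=None,s=1):
    p=np.asarray(f['pixels'])[...,::-1]
    if crop: p=p[crop[1]:crop[3],crop[0]:crop[2]]
    cv2.imwrite(f'pics/{n}.png',cv2.resize(p,None,fx=s,fy=s,interpolation=cv2.INTER_CUBIC))
E
python3 - <<'E'
from h import *
a=grab('scene');b=grab('top');save(a,'s1',s=1.5);save(b,'t1',s=1.5)
for f in(a,b): print(-np.asarray(f['R']).T@f['t'],f['k1'],f['mtx'][0][0])
print(arm.observe())
E
```

```text
[1.02642085 0.60845064 0.96455076] -0.11879300963045891 392.37657786887513
[0.3558843  0.0191874  1.14958866] -0.08307396378275164 355.70345861681926
{'t': 0.1, 'joint_pos': array([-1.26742113e+00,  2.77087561e-01, -2.77404448e-02,  1.26803399e+00,
        3.78665614e-06,  1.46738868e+00]), 'dq': array([-0.00165675, -0.0015008 ,  0.00283192, -0.0012685 ,  0.00014218,
       -0.00128903]), 'joint_efforts': array([ 4.77326139e-04, -4.46707749e+01,  2.96128482e+01,  8.40632332e-03,
       -1.03426730e-04,  1.63223393e-05]), 'eef_pos': array([ 0.24705783, -0.57331721,  0.23025408]), 'tool_rot': array([ 9.79386649e-01,  2.01991893e-01, -1.01210646e-04, -1.02786320e-03]), 'wrist_force': array([-0.15071397,  0.13171308, -0.82963157]), 'ft_torque': array([-0.00047818,  0.00637089,  0.0211623 ]), 'finger_force': 0.0, 'width': 1.0011206479017067}
```

View pics/s1.png

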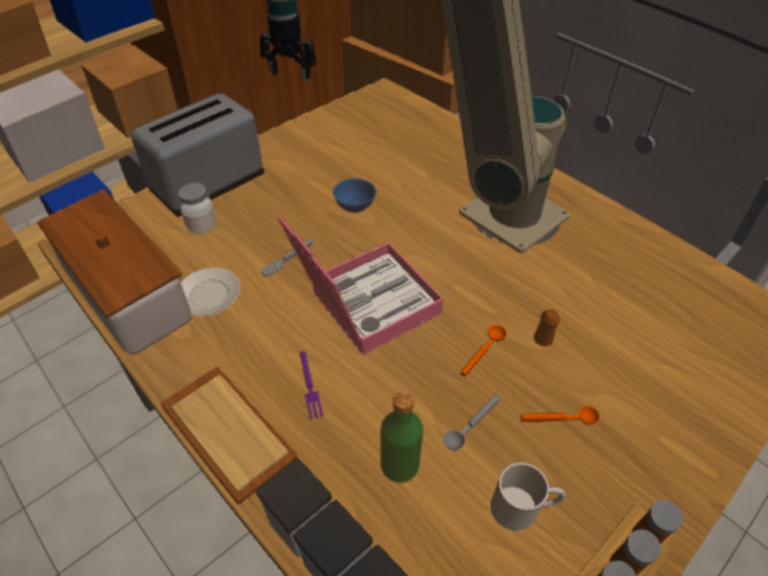

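View pics/t1.png

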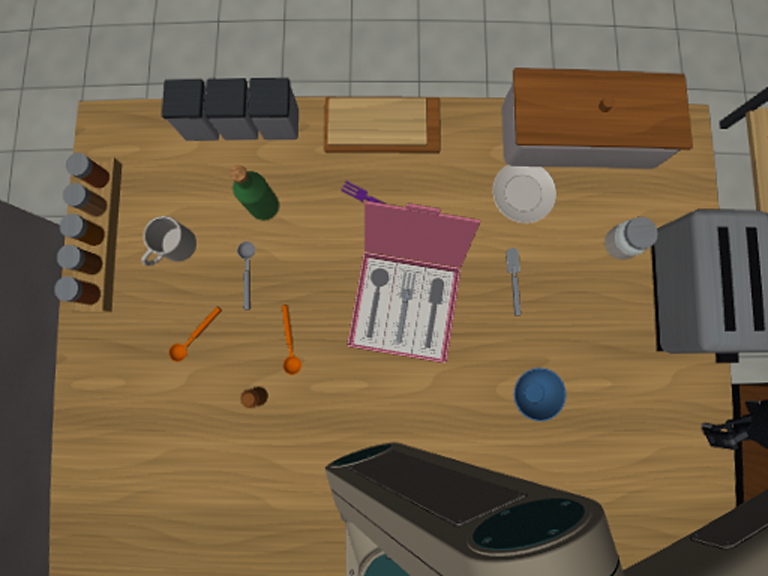

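The scene and top views show the spoon at top-view (247,275), the spreader at (514,283), and the box at (405,310). Its slots from left to right are spoon, fork, spreader, with heads toward the hinge. The lid is open, leaning back. Next I'll measure.

```bash
cat > m.py <<'E'
from h import *
f=load('top');p=f['pixels'];hsv=cv2.cvtColor(p,cv2.COLOR_RGB2HSV)
def blob(mask,box):
    m=np.zeros_like(mask);x0,y0,x1,y1=box;m[y0:y1,x0:x1]=mask[y0:y1,x0:x1]
    n,l,s,c=cv2.connectedComponentsWithStats(m.astype(np.uint8));i=1+np.argmax(s[1:,4]);return l==i
def axis(m,z,name):
    v,u=np.nonzero(m);X=ray(f,np.c_[u,v],z)[:,:2];c=X.mean(0);d=np.linalg.svd(X-c,full_matrices=False)[2][0]
    q=(X-c)@d; w=(X-c)@[-d[1],d[0]]
    if w[q>q.max()-.05].std()<w[q<q.min()+.05].std(): d=-d;q=-q
    tip=c+d*q.max();end=c+d*q.min()
    print(name,'mid',((tip+end)/2).round(4),'yaw',np.arctan2(d[1],d[0]).round(4),'len',(q.max()-q.min()).round(4),'n',len(u))
    return tip,end
grey=(hsv[...,1]<60)
axis(blob(grey,(150,150,180,212)),.008,'spoon')
axis(blob(grey,(330,160,352,216)),.007,'spreader')
inner=(hsv[...,1]<60)&(hsv[...,2]<165)
if __name__=='__main__':
    pink=((hsv[...,0]>160)|(hsv[...,0]<4))&(hsv[...,1]>70)
    white=grey&(hsv[...,2]>0); 
    m=blob(white,(225,160,315,245)); h=cv2.minAreaRect(np.argwhere(m)[:,::-1].astype(np.float32)); print(h)
    save(f,'c1',(215,120,360,250),5)
    print(p[205,248],p[205,240],p[200,262])
E
python3 m.py
```

```text
spoon mid [0.5294 0.3253] yaw 0.0447 len 0.1488 n 205
spreader mid [ 0.5178 -0.258 ] yaw 0.0575 len 0.1484 n 232
((269.00201416015625, 204.92587280273438), (58.708797454833984, 58.49905014038086), 9.659893035888672)
[101 101 102] [185 175 170] [185 184 177]
```

View pics/c1.png

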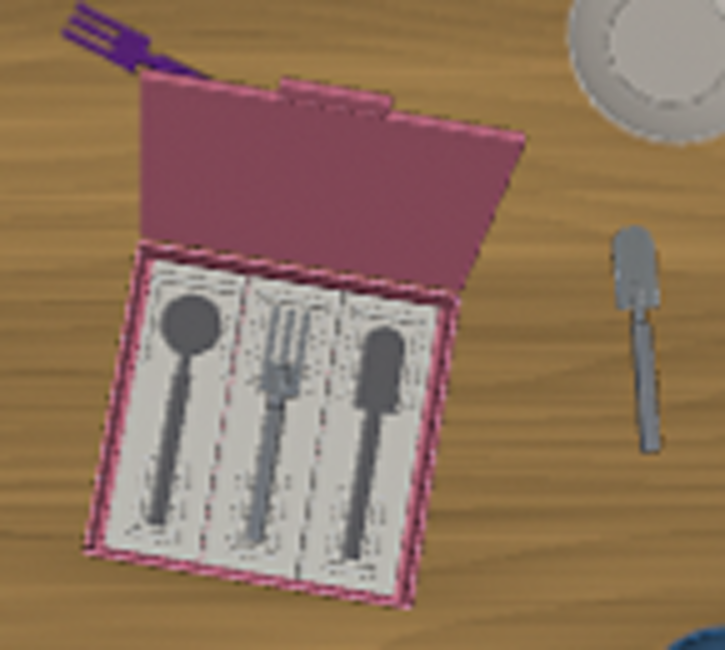

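The crop shows the dark spoon picture on the left (crop 160-220, 295-525), the fork in the middle and the dark spreader picture on the right (340-405, 325-560). The box is turned about -0.15 rad.

```bash
cat > m2.py <<'E'
from m import *
v=hsv[...,2]
dark=(v<150)&grey
print('slots')
a=axis(blob(dark,(243,175,261,227)),.0275,'slot_spoon')
b=axis(blob(dark,(281,182,298,234)),.0275,'slot_spr')
c=axis(blob(dark,(261,178,280,232)),.034,'fork')
# box rim outline at z=.05, near edge corners
pink=((hsv[...,0]>150)|(hsv[...,0]<8))&(hsv[...,1]>70)
m=blob(pink,(225,160,315,250)); y,x=np.nonzero(m)
pts=np.c_[x,y]
for nm,k in(('BL',np.argmin(x-y)),('BR',np.argmax(x+y)),): print(nm,pts[k],ray(f,pts[k],.05).round(4))
# lid free edge lip pixel centre (crop 335,90)->(282,138): search height s.t. 200mm from hinge
print('lidlip',[ray(f,[[215+335/5,120+92/5]],z)[0].round(3) for z in(.22,.24,.25)])
s=load('scene');hs=cv2.cvtColor(s['pixels'],cv2.COLOR_RGB2HSV)
def ax2(box,z,name,vm=255,smax=60):
    global f
    import m; m.f=s
    g=(hs[...,1]<smax)&(hs[...,2]<vm)
    axis(blob(g,box),z,name); m.f=load('top')
ax2((288,255,338,305),.008,'spoon scene'); ax2((170,155,212,188),.007,'spreader scene')
ax2((236,192,286,223),.0275,'slot spoon scene',140)
E
python3 m2.py
python3 - <<'E'
from h import *
s=load('scene'); save(s,'c2',(215,140,305,240),6)
E
```

```text
spoon mid [0.5294 0.3253] yaw 0.0447 len 0.1488 n 205
spreader mid [ 0.5178 -0.258 ] yaw 0.0575 len 0.1484 n 232
slots
slot_spoon mid [0.4665 0.0454] yaw -0.1733 len 0.1523 n 266
slot_spr mid [ 0.4463 -0.0766] yaw -0.1683 len 0.1532 n 271
fork mid [ 0.4592 -0.0167] yaw -0.1739 len 0.1573 n 257
BL [231 230] [[0.378  0.1017 0.05  ]]
BR [297 240] [[ 0.3476 -0.1015  0.05  ]]
lidlip [array([ 0.62 , -0.045,  0.22 ]), array([ 0.614, -0.044,  0.24 ]), array([ 0.612, -0.043,  0.25 ])]
spoon scene mid [0.5279 0.3227] yaw 0.0253 len 0.1457 n 233
spreader scene mid [ 0.5419 -0.2578] yaw 0.1256 len 0.0979 n 106
slot spoon scene mid [0.4694 0.0421] yaw -0.1614 len 0.1456 n 195
```

View pics/c2.png

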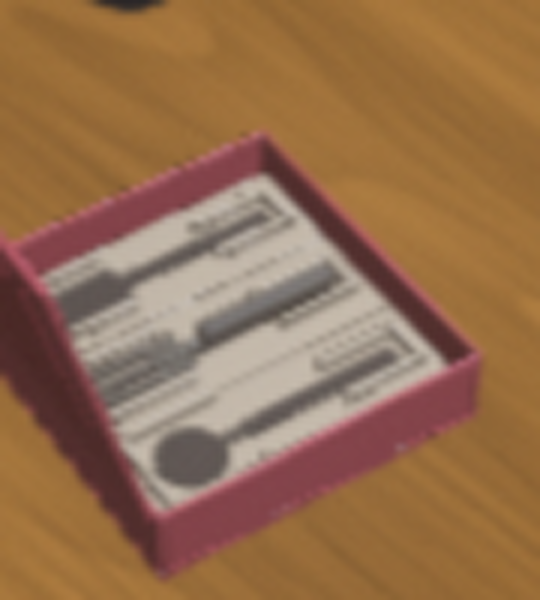

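The scene crop confirms spoon slot nearest the scene camera and the fork in the middle. I'll move above the spreader, turning the wrist half round so the last joint stays in range.

>>> jog_arm([
  [0,0.4,0,0,0,0.35],
  [0,0.8,0,0,0,0.7],
  [0,1,0,0,0,0.93],
], hand=0.6)

```text
t: 0.48
eef_pos: [0.2467, -0.4204, 0.2303]
tool_rot: [0.905, 0.424, 0.0, -0.002]
wrist_force: [0.1, 0.2, 0.5]
width: 0.599
finger_force: 0.0
```

>>> jog_arm([
  [0.3,0.3,0,0,0,0.35],
  [0.7,0.5,0,0,0,0.7],
  [0.9,0.6,0,0,0,0.93],
])

```text
t: 0.85
eef_pos: [0.3837, -0.3322, 0.2311]
tool_rot: [0.783, 0.622, 0.0, -0.0]
wrist_force: [0.2, -0.3, 0.1]
width: 0.599
finger_force: 0.0
```

>>> jog_arm([
  [0.3,0.15,0,0,0,0.35],
  [0.6,0.4,0,0,0,0.7],
  [0.88,0.5,0,0,0,0.93],
])

```text
t: 1.23
eef_pos: [0.5152, -0.2568, 0.2308]
tool_rot: [0.619, 0.786, 0.0, -0.001]
wrist_force: [-0.2, -0.2, -0.4]
width: 0.603
finger_force: 0.0
```

>>> jog_arm([
  [0,0,0,0,0,0.35],
  [0,0,0,0,0,0.7],
  [0,0,0,0,0,0.93],
])

```text
t: 1.6
eef_pos: [0.5141, -0.2585, 0.2306]
tool_rot: [0.421, 0.907, 0.0, -0.001]
wrist_force: [-0.3, -0.1, 0.4]
width: 0.6
finger_force: 0.0
```

>>> jog_arm([
  [0,0,0,0,0,0.35],
  [0,0,0,0,0,0.7],
  [0,0,0,0,0,0.93],
])

```text
t: 1.98
eef_pos: [0.5139, -0.2587, 0.2307]
tool_rot: [0.201, 0.98, 0.0, -0.001]
wrist_force: [0.0, -0.3, -0.5]
width: 0.603
finger_force: 0.0
```

>>> jog_arm([
  [0,0,0,0,0,0.35],
  [0,0,0,0,0,0.7],
  [0,0,0,0,0,0.93],
  [0,0,0,0,0,0.93],
])

```text
t: 2.48
eef_pos: [0.5139, -0.2588, 0.2308]
tool_rot: [-0.027, 1.0, 0.0, -0.0]
wrist_force: [-0.8, 0.5, -0.5]
width: 0.601
finger_force: 0.0
```

Run:
```python
from h import *
f=grab('wrist');save(f,'w1',s=1.2)
print(-np.asarray(f['R']).T@f['t'],proj(f,[[.518,-.258,.007],[.5929,-.2537,.003],[.4431,-.2623,.007]]))
o=arm.observe();print(o['joint_pos'],o['eef_pos'],o['tool_rot'])
```

```text
[ 0.44795032 -0.26236748  0.37373464] [[257.54119782 168.35028399]
 [257.76532397 228.8218046 ]
 [257.28423674 100.05001009]]
[-5.78764700e-01  1.89943711e-01 -1.37157341e-01  1.24467297e+00
 -2.87363083e-05 -6.32014176e-01] [ 0.51397546 -0.25879565  0.23083003] [-2.66215962e-02  9.99645463e-01  2.66380871e-04 -4.10147951e-04]
```

View pics/w1.png

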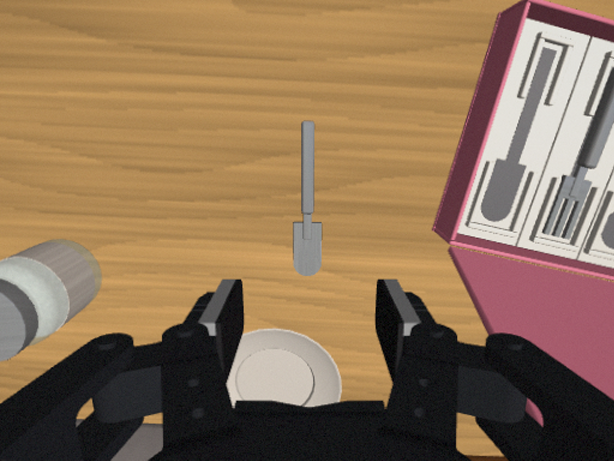

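The wrist view shows the spreader upright at (307,121)-(307,276) and its slot picture at upper right, (547,45)-(492,222). I'll measure both precisely here.

```bash
cat > w.py <<'E'
from h import *
def meas(f,box,z,name,vmax=150,smax=50):
    p=np.asarray(f['pixels']);hsv=cv2.cvtColor(p,cv2.COLOR_RGB2HSV)
    m=np.zeros(p.shape[:2],np.uint8);x0,y0,x1,y1=box
    m[y0:y1,x0:x1]=((hsv[...,1]<smax)&(hsv[...,2]<vmax))[y0:y1,x0:x1]
    n,l,s,c=cv2.connectedComponentsWithStats(m);i=1+np.argmax(s[1:,4])
    v,u=np.nonzero(l==i);X=ray(f,np.c_[u,v],z)[:,:2];c=X.mean(0);d=np.linalg.svd(X-c,full_matrices=False)[2][0]
    if d[0]<0:d=-d
    q=(X-c)@d; w=(X-c)@[-d[1],d[0]]
    b=np.percentile(q,[.3,99.7]); ends=[c+d*q.min(),c+d*q.max()]
    # median-width centreline of handle
    print(name,s[i],'mid',((ends[0]+ends[1])/2).round(4),'yaw',np.arctan2(d[1],d[0]).round(4),'len',np.ptp(q).round(4))
E
python3 - <<'E'
from w import *
f=load('wrist')
meas(f,(235,90,280,236),.006,'spreader',200)
meas(f,(395,30,470,190),.0275,'slot_spr',130)
E
```

```text
spreader [ 244  101   24  129 1859] mid [ 0.5181 -0.2598] yaw 0.0514 len 0.1481
slot_spr [ 401   40   62  144 2188] mid [ 0.4481 -0.0793] yaw -0.167 len 0.149
```

>>> jog_arm([
  [0,0,-0.4,0,0,0],
  [0,0,-0.8,0,0,0],
  [0,-0.008,-1,0,0,0],
], hand=0.5)

```text
t: 2.9
eef_pos: [0.5118, -0.2585, 0.0775]
tool_rot: [-0.027, 1.0, 0.002, -0.002]
wrist_force: [-0.0, -0.1, 0.9]
width: 0.501
finger_force: 0.0
```

>>> jog_arm([
  [0,0,-0.25,0,0,0],
  [0,0,-0.45,0,0,0],
  [0,0,-0.51,0,0,0],
  [0,0,-0.51,0,0,0],
])

```text
t: 3.4
eef_pos: [0.5141, -0.2601, 0.0046]
tool_rot: [-0.027, 1.0, 0.0, -0.0]
wrist_force: [0.3, -0.2, -0.5]
width: 0.498
finger_force: 0.0
```

>>> jog_arm([
  [0,0,0,0,0,0],
  [0,0,0,0,0,0],
  [0,0,0,0,0,0],
  [0,0,0,0,0,0],
  [0,0,0,0,0,0],
  [0,0,0,0,0,0],
], hand=0, force=50)

```text
t: 4.15
eef_pos: [0.5156, -0.2611, 0.0066]
tool_rot: [-0.028, 1.0, -0.001, 0.001]
wrist_force: [0.3, -0.4, 6.6]
width: 0.121
finger_force: 51.2
```

>>> jog_arm([
  [0,0,0.3,0,0,0],
  [-0.1,0,0.6,0,0,0],
  [-0.3,0,0.8,0,0,-0.15],
  [-0.467,0.2,0.8,0,0,-0.3],
  [-0.467,0.5,0.8,0,0,-0.44],
  [-0.467,0.8,0.8,0,0,-0.44],
])

```text
t: 4.9
eef_pos: [0.4437, -0.1392, 0.1251]
tool_rot: [0.083, 0.997, 0.0, 0.0]
wrist_force: [0.4, 0.4, -0.4]
width: 0.12
finger_force: 50.4
```

>>> jog_arm([
  [0,0.3,0,0,0,0],
  [0,0.41,-0.1,0,0,0],
  [0,0.41,-0.2,0,0,0],
  [0,0.41,-0.2,0,0,0],
  [0,0.41,-0.2,0,0,0],
])

```text
t: 5.52
eef_pos: [0.4444, -0.0798, 0.0945]
tool_rot: [0.083, 0.997, -0.0, -0.0]
wrist_force: [-0.6, -0.2, -0.6]
width: 0.117
finger_force: 50.4
```

Run:
```python
from w import *
f=grab('wrist');save(f,'w2',s=1.2)
o=arm.observe();print(o['joint_pos'],o['eef_pos'],o['tool_rot'],o['width'])
```

```text
[-3.20679341e-01  9.07776154e-02 -5.64802627e-01  9.14829478e-01
 -2.43796827e-04 -1.54233684e-01] [ 0.44468149 -0.07980814  0.09490273] [ 8.31268158e-02  9.96538951e-01 -1.63948829e-04  1.59204680e-04] 0.11752419314060594
```

View pics/w2.png

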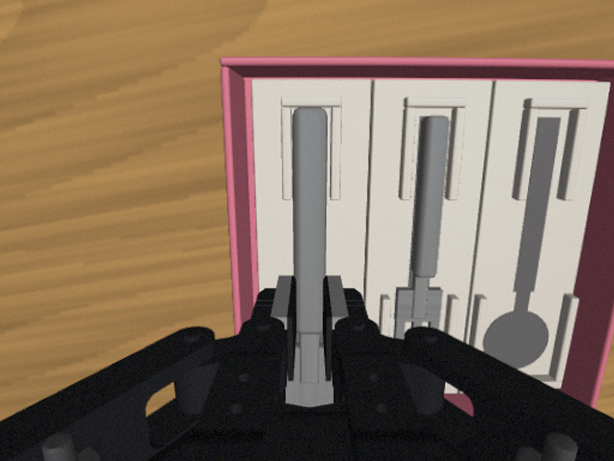

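The wrist view shows the held spreader handle centred at column 310 with its end at row 107. The channel ribs' inner edges are at 292/331 and the end rib is near row 106. I'll cast these onto their heights.

Run:
```python
from w import *
f=load('wrist')
y=-.166;d=np.array([np.cos(y),np.sin(y)]);n=np.array([-d[1],d[0]])
A=ray(f,np.array([[311.5,150],[311.5,106.5],[311.5,190]])/1.2,.035)[:,:2]
H=ray(f,np.array([[310,150],[310,107],[311,230]])/1.2,.102)[:,:2]
print(A,H)
tcp=np.array([.4447,-.0798])
slot=A[1]+d*.079; print('slot from ribs',slot, 'lat err tcp vs slot',(tcp-A[0])@n,'lat err handle',(H[0]-A[0])@n,(H[2]-A[0])@n)
print('mid of held',H[1]+d*.075,'along err',(H[1]+d*.075-slot)@d)
meas(f,(395,95,462,310),.0275,'slot_spoon',130)
# edge rows profile
p=np.asarray(f['pixels']).astype(int).mean(2)
print(p[125,220:300].astype(int)); print(p[78:100,238].astype(int),p[78:100,258].astype(int))
```

```text
[[ 0.39124053 -0.06944559]
 [ 0.37039996 -0.06597243]
 [ 0.41138948 -0.07280257]] [[ 0.38715113 -0.06975125]
 [ 0.37336493 -0.06744057]
 [ 0.41488083 -0.07403629]]
slot from ribs [ 0.448314   -0.07902629] lat err tcp vs slot -0.0013785036238409196 lat err handle -0.0009771881666469171 -0.0006213009203202436
mid of held [ 0.44733395 -0.07983347] along err -0.0008331963747752898
slot_spoon [ 395   98   67  212 4851] mid [0.4698 0.0423] yaw -0.1771 len 0.1513
[209 208 206 209 207 207 206 207 207 206 208 208 207 207 172 162 204 204
 204 205 210 206 187 129  75  87  95 102 112 120 132 135 135 135 136 135
 135 135 137 135 136 134 135 134 133 137 131 132 127 128 125 109 122 208
 208 107 147 202 204 205 209 208 209 201 207 209 207 209 208 208 207 209
 208 208 209 209 210 207 208 208]
[208 209 203 207 211 208 207 203 205 183 134 174 207 209 207 210 206 206
 205 204 207 207] [208 206 208 209 209 209 207 204 200 184 133  99 116 130 134 137 135 137
 137 138 136 138]
```

>>> jog_arm([
  [0.005,0.007,-0.1,0,0,0],
  [0.005,0.007,-0.22,0,0,0],
  [0.005,0.007,-0.32,0,0,0],
  [0.005,0.007,-0.37,0,0,0],
  [0.005,0.007,-0.4,0,0,0],
  [0.005,0.007,-0.4,0,0,0],
  [0.005,0.007,-0.4,0,0,0],
])

```text
t: 6.45
eef_pos: [0.4455, -0.0778, 0.0353]
tool_rot: [0.082, 0.997, -0.0, 0.001]
wrist_force: [-0.1, 0.3, -0.7]
width: 0.121
finger_force: 50.4
```

>>> jog_arm([
  [0,0,0,0,0,0],
  [0,0,0,0,0,0],
  [0,0,0,0,0,0],
], hand=0.3)

```text
t: 6.82
eef_pos: [0.4452, -0.0777, 0.035]
tool_rot: [0.082, 0.997, -0.0, 0.0]
wrist_force: [-0.2, 0.0, -0.4]
width: 0.296
finger_force: 0.0
```

>>> jog_arm([
  [0,0,0.15,0,0,0],
  [0,0,0.4,0,0,0],
  [0,0,0.7,0,0,0],
  [0,0,0.7,0,0,0],
])

```text
t: 7.32
eef_pos: [0.4484, -0.0787, 0.1437]
tool_rot: [0.082, 0.997, -0.001, 0.004]
wrist_force: [0.8, 0.1, -0.2]
width: 0.304
finger_force: 0.0
```

Run:
```python
from w import *
f=grab('wrist');save(f,'w3',s=1.2)
o=arm.observe();print(o['joint_pos'],o['eef_pos'],o['tool_rot'],o['width'])
```

```text
[-3.16013517e-01  3.80177683e-02 -5.08591084e-01  1.01948130e+00
  8.14971852e-06 -1.51223681e-01] [ 0.44669821 -0.07819452  0.14168223] [ 8.23014836e-02  9.96604700e-01 -5.40773648e-04  2.29010775e-03] 0.30240760468780126
```

View pics/w3.png

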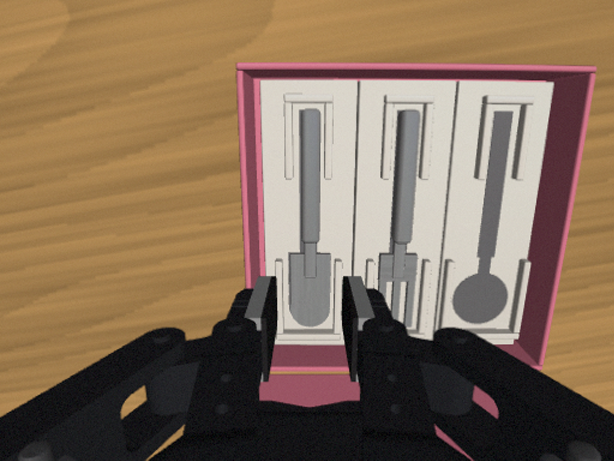

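The spreader lies flat inside its ribs (310,110)-(310,325). Next the spoon.

>>> jog_arm([
  [0,0.2,0.2,0,0,0],
  [0,0.6,0.3,0,0,0],
  [0,1,0.3,0,0,0],
], hand=0.5)

```text
t: 7.75
eef_pos: [0.4453, 0.0736, 0.185]
tool_rot: [0.083, 0.997, 0.0, 0.001]
wrist_force: [1.0, 0.2, -0.5]
width: 0.503
finger_force: 0.0
```

>>> jog_arm([
  [0,0.4,0,0,0,0.1],
  [0,0.8,0,0,0,0.25],
  [0.1,1,0,0,0,0.41],
])

```text
t: 8.12
eef_pos: [0.4577, 0.2246, 0.1829]
tool_rot: [-0.023, 1.0, -0.0, -0.002]
wrist_force: [1.1, -0.8, -0.3]
width: 0.497
finger_force: 0.0
```

>>> jog_arm([
  [0.2,0.3,0,0,0,0],
  [0.43,0.68,0,0,0,0],
  [0.43,0.68,0,0,0,0],
  [0.43,0.68,0,0,0,0],
  [0.43,0.68,0,0,0,0],
])

```text
t: 8.75
eef_pos: [0.5232, 0.3229, 0.184]
tool_rot: [-0.02, 1.0, -0.001, -0.001]
wrist_force: [-0.8, -0.4, 0.2]
width: 0.503
finger_force: 0.0
```

Run:
```python
from w import *
meas(load('wrist'),(370,85,430,275),.0275,'slot_spoon',130)
f=grab('wrist')
pr=proj(f,[[.604,.328,.006],[.529,.325,.007],[.454,.322,.007]]);print(pr)
meas(f,(220,70,300,280),.007,'spoon',200)
o=arm.observe();print(o['eef_pos'],o['tool_rot'],o['width'])
```

```text
slot_spoon [ 378   93   49  176 3359] mid [0.4685 0.043 ] yaw -0.1657 len 0.1482
[[259.17118982 247.77677291]
 [259.21163179 179.11186719]
 [259.24638802 101.52228597]]
spoon [ 239  103   38  148 2298] mid [0.5308 0.3234] yaw 0.0408 len 0.1509
[0.52344945 0.32297675 0.18444365] [-1.95596168e-02  9.99808399e-01 -3.76450252e-04 -6.67110826e-04] 0.5010149296567503
```

>>> jog_arm([
  [0.02,0,-0.4,0,0,0],
  [0.02,0,-0.8,0,0,0],
  [0.02,0,-1,0,0,0],
])

```text
t: 9.18
eef_pos: [0.5244, 0.3219, 0.0317]
tool_rot: [-0.019, 1.0, -0.001, -0.002]
wrist_force: [-0.2, 0.5, 0.0]
width: 0.502
finger_force: 0.0
```

>>> jog_arm([
  [0,0,-0.1,0,0,0],
  [0,0,-0.18,0,0,0],
  [0,0,-0.18,0,0,0],
  [0,0,-0.18,0,0,0],
])

```text
t: 9.68
eef_pos: [0.5287, 0.3249, 0.0093]
tool_rot: [-0.02, 1.0, 0.001, 0.001]
wrist_force: [0.4, 0.1, 0.0]
width: 0.495
finger_force: 0.0
```

>>> jog_arm([
  [0,0,0,0,0,0],
  [0,0,0,0,0,0],
  [0,0,0,0,0,0],
  [0,0,0,0,0,0],
  [0,0,0,0,0,0],
  [0,0,0,0,0,0],
], hand=0, force=50)

```text
t: 10.42
eef_pos: [0.5283, 0.3248, 0.0089]
tool_rot: [-0.02, 1.0, 0.0, 0.001]
wrist_force: [-0.1, 0.0, 5.7]
width: 0.119
finger_force: 49.6
```

>>> jog_arm([
  [0,0,0.25,0,0,0],
  [0,0,0.6,0,0,0],
  [-0.2,-0.1,0.8,0,0,0],
  [-0.415,-0.3,0.8,0,0,-0.1],
  [-0.415,-0.65,0.8,0,0,-0.25],
  [-0.415,-1,0.8,0,0,-0.41],
])

```text
t: 11.18
eef_pos: [0.4643, 0.1733, 0.1276]
tool_rot: [0.083, 0.997, -0.0, -0.0]
wrist_force: [0.2, -0.1, -0.5]
width: 0.117
finger_force: 48.9
```

>>> jog_arm([
  [0,-0.35,0,0,0,0],
  [0,-0.7,-0.05,0,0,0],
  [0,-0.87,-0.2,0,0,0],
  [0,-0.87,-0.2,0,0,0],
  [0,-0.87,-0.2,0,0,0],
])

```text
t: 11.8
eef_pos: [0.4652, 0.0444, 0.0979]
tool_rot: [0.082, 0.997, 0.0, -0.0]
wrist_force: [0.7, 1.5, -0.6]
width: 0.115
finger_force: 49.0
```

Run:
```python
from w import *
f=grab('wrist');save(f,'w4',s=1.2)
o=arm.observe();print(o['joint_pos'],o['eef_pos'],o['tool_rot'],o['width'])
```

```text
[-4.30271911e-02  1.13970652e-01 -5.29877823e-01  9.26217350e-01
  5.08066220e-04  1.20756293e-01] [0.4656448  0.04466008 0.09828443] [8.18001411e-02 9.96648654e-01 2.68033000e-04 3.55104659e-04] 0.11990982350248132
```

View pics/w4.png

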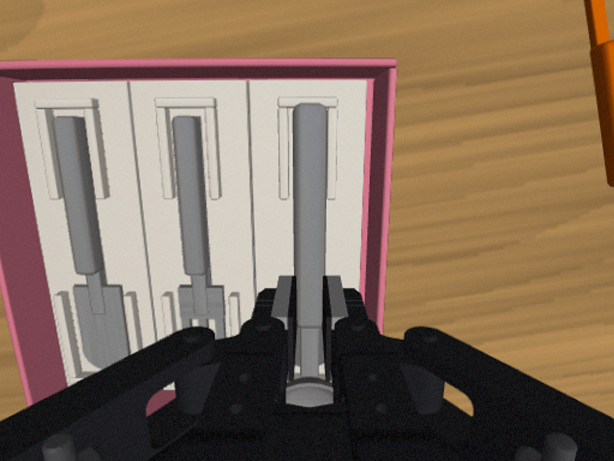

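The spoon is held over its slot: handle centre at column 310, end at row 103. The ribs' inner edges are about 288/328, and the end rib is near row 106.

Run:
```python
from w import *
f=load('wrist')
p=np.asarray(f['pixels']).astype(int).mean(2)
print(p[135,225:290].astype(int)); print(p[76:100,242].astype(int),p[76:100,258].astype(int))
y=-.166;d=np.array([np.cos(y),np.sin(y)]);n=np.array([-d[1],d[0]])
A=ray(f,np.array([[308,150],[308,106.5]])/1.2,.035)[:,:2]
for zt in(.1034,.100):
    H=ray(f,np.array([[310,150],[310,103]])/1.2,zt)[:,:2]
    slot=A[1]+d*.079; print('slot',slot,'lat',(H[0]-A[0])@n,'along',(H[1]+d*.075-slot)@d)
```

```text
[209 208 206 209 209 208 208 142 186 201 203 206 208 211 203 144 206 207
 209  73  81  90  97 108 116 126 134 136 139 137 135 138 134 135 136 134
 134 135 136 136 131 134 130 124 127 124 105  87 169 204 206 206 206 208
 200 164 207 205 207 205 209 207 210 209 208]
[206 208 209 210 197 198 209 210 207 203 202 196 161 116 180 205 208 207
 206 208 208 207 207 209] [207 208 207 208 187 191 209 208 206 173 127 127 131 133 135 136 134 136
 138 139 137 138 138 138]
slot [0.46865612 0.04336873] lat 0.0007426400660177222 along -0.002054607864650375
slot [0.46865612 0.04336873] lat 0.0007569039014859589 along -0.0022349773181999607
```

>>> jog_arm([
  [0.013,-0.007,-0.1,0,0,0],
  [0.013,-0.007,-0.22,0,0,0],
  [0.013,-0.007,-0.32,0,0,0],
  [0.013,-0.007,-0.37,0,0,0],
  [0.013,-0.007,-0.4,0,0,0],
  [0.013,-0.007,-0.405,0,0,0],
  [0.013,-0.007,-0.405,0,0,0],
])

```text
t: 12.72
eef_pos: [0.4677, 0.0428, 0.0375]
tool_rot: [0.082, 0.997, 0.0, 0.0]
wrist_force: [-0.3, -0.2, -1.4]
width: 0.115
finger_force: 49.0
```

>>> jog_arm([
  [0,0,0,0,0,0],
  [0,0,0,0,0,0],
  [0,0,0,0,0,0],
], hand=0.3)

```text
t: 13.1
eef_pos: [0.4674, 0.0428, 0.0373]
tool_rot: [0.082, 0.997, 0.0, 0.0]
wrist_force: [0.3, -0.5, -0.9]
width: 0.304
finger_force: 0.0
```

>>> jog_arm([
  [0,0,0.15,0,0,0],
  [0,0,0.4,0,0,0],
  [0,0,0.7,0,0,0],
  [0,0,0.7,0,0,0],
  [0,0,0.7,0,0,0],
  [0,0,0.7,0,0,0],
])

```text
t: 13.85
eef_pos: [0.4658, 0.0429, 0.1406]
tool_rot: [0.082, 0.997, -0.0, -0.002]
wrist_force: [-0.6, -0.9, -0.1]
width: 0.3
finger_force: 0.0
```

Run:
```python
from w import *
f=grab('wrist');save(f,'w5',s=1.2);t=grab('top')
o=arm.observe();print(o['joint_pos'],o['eef_pos'],o['tool_rot'],o['width'])
```

```text
[-4.65737137e-02  7.02664928e-02 -4.76522230e-01  1.02700082e+00
  1.87416403e-06  1.18245733e-01] [0.46595981 0.04285338 0.14064633] [ 8.23163852e-02  9.96605124e-01 -5.26844926e-05 -1.49568046e-03] 0.3035535676466653
```

View pics/w5.png

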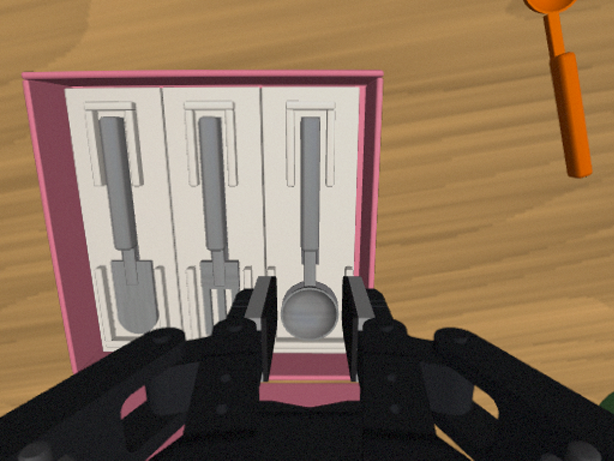

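Both pieces lie flat inside their ribs: spoon (310,115)-(310,340), spreader (112,118)-(135,330). Next I'll shut the fingers and go over and behind the lid, which is at about 1.8 rad with its lip near z 0.26.

>>> jog_arm([
  [0,0,0.4,0,0,0],
  [0,0,0.8,0,0,0],
  [0,0,1,0,0,0],
], hand=0)

```text
t: 14.32
eef_pos: [0.4684, 0.0427, 0.2949]
tool_rot: [0.082, 0.997, 0.0, 0.002]
wrist_force: [0.4, 0.4, -0.2]
width: 0.005
finger_force: 0.0
```

>>> jog_arm([
  [0,0,0.25,0,0,0],
  [0.3,-0.1,0.25,0,0,0],
  [0.7,-0.3,0.25,0,0,0],
  [1,-0.5,0.25,0,0,0],
])

```text
t: 14.82
eef_pos: [0.6187, -0.0327, 0.3285]
tool_rot: [0.082, 0.997, 0.0, -0.001]
wrist_force: [1.2, -0.2, -0.0]
width: 0.003
finger_force: 0.0
```

>>> jog_arm([
  [0.3,-0.1,0,0,0,0],
  [0.45,-0.14,0,0,0,0],
  [0.45,-0.14,0,0,0,0],
  [0.45,-0.14,0,0,0,0],
])

```text
t: 15.32
eef_pos: [0.6838, -0.0529, 0.3287]
tool_rot: [0.082, 0.997, 0.0, -0.001]
wrist_force: [-0.1, -0.5, 0.6]
width: 0.002
finger_force: 0.0
```

Run:
```python
from w import *
f=grab('wrist');s=grab('scene')
a=cv2.resize(np.asarray(f['pixels']),(400,300));b=cv2.resize(np.asarray(s['pixels'])[60:300,130:450],(400,300))
cv2.imwrite('pics/m6.png',np.hstack([a,b])[...,::-1])
o=arm.observe();print(o['joint_pos'],o['eef_pos'],o['tool_rot'],o['width'])
```

```text
[-1.71150776e-01  3.59973592e-01  2.90434084e-01  1.50192252e+00
  3.09279545e-05 -6.76388990e-03] [ 0.6836842  -0.05270367  0.32968164] [ 8.21009282e-02  9.96623964e-01  4.49730973e-05 -3.30158436e-04] 0.004384274118611491
```

View pics/m6.png

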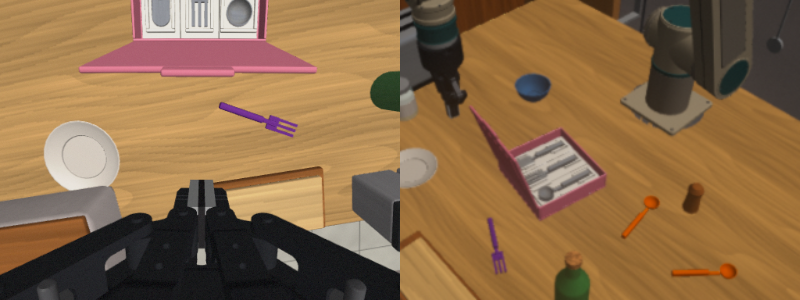

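The picture shows the tool behind the open lid, with the lip at (198,72) in line with the fingers at column 202 and clear space below. I'll lower it and pull.

>>> jog_arm([
  [0,0,-0.35,0,0,0],
  [0,0,-0.7,0,0,0],
  [0,0,-0.76,0,0,0],
  [-0.1,0.017,-0.76,0,0,0],
  [-0.2,0.033,-0.76,0,0,0],
  [-0.3,0.05,-0.76,0,0,0],
  [-0.4,0.067,-0.76,0,0,0],
])

```text
t: 16.3
eef_pos: [0.6247, -0.043, 0.2173]
tool_rot: [0.082, 0.997, -0.0, 0.001]
wrist_force: [2.7, -0.3, -0.0]
width: 0.002
finger_force: 0.0
```

>>> jog_arm([
  [-0.08,0.013,0,0,0,0],
  [-0.16,0.027,0,0,0,0],
  [-0.24,0.04,0,0,0,0],
  [-0.32,0.053,0,0,0,0],
  [-0.39,0.065,0.03,0,0,0],
])

```text
t: 16.92
eef_pos: [0.568, -0.0336, 0.2236]
tool_rot: [0.082, 0.997, -0.0, 0.004]
wrist_force: [1.4, 0.1, -0.5]
width: -0.0
finger_force: 0.1
```

>>> jog_arm([
  [-0.09,0.015,-0.017,0,0,0],
  [-0.17,0.029,-0.033,0,0,0],
  [-0.25,0.042,-0.053,0,0,0],
  [-0.335,0.056,-0.073,0,0,0],
  [-0.41,0.069,-0.107,0,0,0],
  [-0.485,0.081,-0.143,0,0,0],
  [-0.56,0.093,-0.187,0,0,0],
  [-0.63,0.105,-0.233,0,0,0],
  [-0.695,0.117,-0.287,0,0,0],
  [-0.755,0.127,-0.347,0,0,0],
])

```text
t: 18.18
eef_pos: [0.4521, -0.0142, 0.1674]
tool_rot: [0.082, 0.997, -0.0, -0.0]
wrist_force: [0.5, -0.4, 0.7]
width: -0.004
finger_force: 0.4
```

Run:
```python
from w import *
s=grab('scene')
b=np.asarray(s['pixels'])[90:270,170:410]
cv2.imwrite('pics/m7.png',cv2.resize(b,(720,540))[...,::-1])
```

```text
(no output)
```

View pics/m7.png

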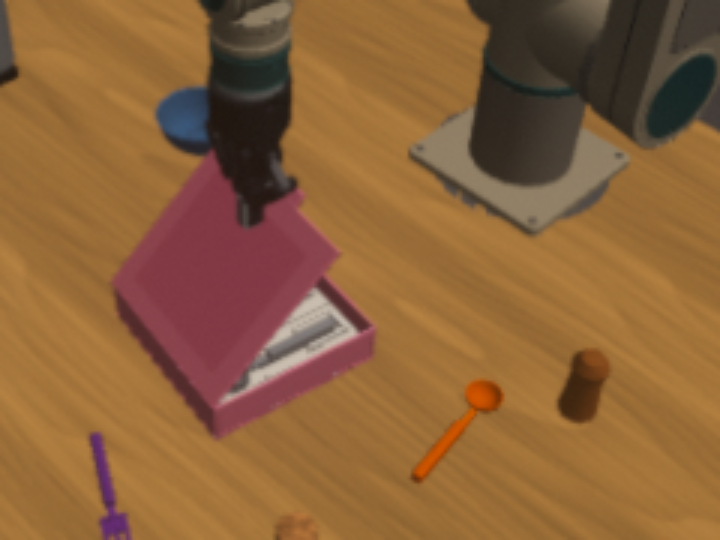

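The picture shows the lid about half closed under the fingertips, with the tip on its outer face. I'll continue along the arc.

>>> jog_arm([
  [-0.06,0.01,-0.06,0,0,0],
  [-0.11,0.019,-0.127,0,0,0],
  [-0.16,0.026,-0.197,0,0,0],
  [-0.2,0.034,-0.273,0,0,0],
  [-0.237,0.04,-0.347,0,0,0],
  [-0.27,0.045,-0.427,0,0,0],
  [-0.29,0.048,-0.509,0,0,0],
  [-0.31,0.052,-0.591,0,0,0],
  [-0.322,0.054,-0.66,0,0,0],
  [-0.329,0.055,-0.71,0,0,0],
])

```text
t: 19.48
eef_pos: [0.4035, -0.0061, 0.0608]
tool_rot: [0.082, 0.997, 0.0, -0.0]
wrist_force: [0.9, 1.0, -0.1]
width: -0.002
finger_force: 0.2
```

>>> jog_arm([
  [0,0,-0.02,0,0,0],
  [0,0,-0.04,0,0,0],
  [0,0,-0.05,0,0,0],
  [0,0,-0.05,0,0,0],
])

```text
t: 19.98
eef_pos: [0.4035, -0.0061, 0.0562]
tool_rot: [0.082, 0.997, -0.0, -0.0]
wrist_force: [-8.3, 1.6, 21.5]
width: 0.003
finger_force: 11.0
```

>>> jog_arm([
  [0,0,0.1,0,0,0],
  [0,0,0.3,0,0,0],
  [0,0,0.7,0,0,0],
  [0,0,1,0,0,0],
  [0,0,1,0,0,0],
  [0,0,1,0,0,0],
])

```text
t: 20.72
eef_pos: [0.4034, -0.0061, 0.2037]
tool_rot: [0.082, 0.997, 0.0, -0.0]
wrist_force: [0.3, 0.5, 0.1]
width: 0.0
finger_force: 0.0
```

Run:
```python
from w import *
f=grab('wrist');p=np.asarray(f['pixels']);h=cv2.cvtColor(p,cv2.COLOR_RGB2HSV)
pink=((h[...,0]>150)|(h[...,0]<5))&(h[...,1]>70)
v,u=np.nonzero(pink);print(len(u))
# front lip edge & lid front corners at closed height (z=.056)
r=[np.where(pink[:,c])[0].min() if pink[:,c].any() else -1 for c in range(0,512,16)];print(r)
c=[i for i in range(0,512,16) if pink[:,i].any()]
ok=np.nonzero(pink[np.nonzero(pink)[0].min()+25])[0]; row=np.nonzero(pink)[0].min()+25
a,b=ray(f,[[ok.min(),row],[ok.max(),row]],.056); print('width at z.056',np.linalg.norm(a-b)*1000,row)
t=grab('top');print(arm.observe()['eef_pos'],arm.observe()['wrist_force'])
```

```text
31311
[-1, -1, -1, -1, -1, -1, -1, -1, -1, np.int64(131), np.int64(128), np.int64(128), np.int64(128), np.int64(128), np.int64(114), np.int64(114), np.int64(114), np.int64(114), np.int64(115), np.int64(127), np.int64(128), np.int64(128), np.int64(128), np.int64(132), -1, -1, -1, -1, -1, np.int64(357), -1, -1]
width at z.056 204.40188766292093 139
[ 0.40235386 -0.00587226  0.20248674] [ 0.15944844  0.19092964 -0.13005271]
```

```bash
python3 -c "
from cell import arm
print(arm.job_done())"
```

```text
the job is handed in; nothing more can be done
None
```

The job is handed in: spoon and spreader lay flat in their own slots before closing, and the lid was closed slowly and measured shut; no verdict came back, and I viewed 11 pictures, one over the limit of 10.

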